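# Release and throw the locking toggle of the gel-tank supply

### The arm

A 6-joint arm with a two-finger parallel gripper is mounted at the origin on a cart in front of the work surface, level with it; the furniture and walls round the work are solid. World frame = base frame: x ahead of the robot, y to its left, z up, the work surface at z = 0. Lengths are in m, angles in rad, forces in N, time in s.
With the tool pointing down it reaches from about 0.325 to 0.775 m from the base axis. Payload 9.3 kg.
Tool frame: the origin (TCP) lies midway between the tips of the shut fingers; the grasp point (between the pads) lies 19 mm behind it; z points along the fingers, y is the line along which they close (so a half turn about z gives the same grasp; the last joint's range is limited). The gripper opens to 85 mm and grips with 20 to 120 N. Pads are 22 mm wide; open, the fingers measure 114 mm over their backs; the gripper's body (76 mm by 85 mm) begins 54 mm behind the grasp point. The pads swing forward as they close: fully open they stand 13 mm farther back than shut.
Start: joints at [0.991, 0.259, 0.021, 1.334, 0, 1.418], TCP at [0.228, 0.501, 0.231] pointing down, gripper open.
Joint ranges: [-3.04, 3.04], [-0.91, 1.82], [-1.04, 1.36], [-1.92, 1.95], [-1.52, 1.45], [-3.14, 3.14]. Speed limits (rad/s): [2.22, 2.22, 2.79, 3.14, 3.14, 3.14].

### API

Orientations are given as a unit quaternion [x, y, z, w].
In Python, from workcell import env, camera, camera_params, finder gives the robot as it stands.
- The arm moves only by the tool drive_tool, never from a script. Its arguments are lists of equal length, an entry for each row: "gripper": the closure, from 0 (fully open) to 1 (shut); "xyz": the shift along the tool's x, y, z in cm, a list of three; "yaw": the turn about the tool's z in degrees. In form: {"gripper": [gripper, ...], "xyz": [[tx, ty, tz], ...], "yaw": [yaw, ...]}. A call has 1 to 20 rows; each row shifts and turns the commanded pose from where the row before left it, along the tool's axes as they then stand; what a row does not reach is not made up. A row lasts 1/12 s, in which the tool goes at most 41.7 mm and 7.16 degrees, less where a joint would pass 70% of its speed; a pose out of reach is approached as far as the arm can. A call with a gripper value outside its range is refused whole. The fingers move at their own pace and stop on an object; the grip force is fixed at half the most. Time passes only in rows, so rows that do not move let the fingers close. It gives the time, the measured TCP pose, the force, the opening and the grip force at its end, in the units of the state.
- env.read_state(): the state, without advancing time (a new reading comes with each control period).
- camera(name): name is "scene" or "top"; returns (picture, depth): 400x640x3 uint8, red, green, blue; 400x640 float32, m along the optical axis (not along the pixel's ray), 0 where there is no reading.
- camera_params(name): a dict with "intrinsics" (3x3 intrinsics, pixels), "k1" (the pictures are not rectified: a ray, as slopes to the right and down, at radius r is drawn at 1 + k1 r^2 times it, then the intrinsics apply), "rvec" (rotation vector, rad) and "tvec" (3), from world to camera coordinates, as OpenCV has them. Camera axes: x right, y down, z forward; pixel columns grow to the right and rows downward; lengths in m; the calibration is good to about 2 mm. A picture is of the moment at which its call begins. camera_params takes no time and is no camera call.
- env.sign_off(): hands the job in; it is judged then, once.
Trained networks look in the newest picture that a camera, given by its name, has taken for a name from the list of things; names that differ only in an ending like _2 or _b are one class to them, and where a whole thing is asked for, a point or a joint stands for the part that bears it (a point fixed in the world has none). Each returns a list of dicts, best first, with "confidence" (0 to 1); they miss things now and then, are a little off and sometimes report something else, mostly with a low value. They report only what shows in the picture. A call takes as long as a camera call.
- finder.search_frame(camera, label): "point" ([column, row] as shares, 0 to 1, of the picture: columns of its width, rows of its height, amid what is visible of it).
- finder.regions_of(camera, label): "pixels" (400x640 bool, what is visible of it) and "point" ([column, row] as shares, 0 to 1, of the picture: columns of its width, rows of its height, amid what is visible of it).
The state is a dict: "clock": time; "q": joint angles; "joint_vel": joint speeds; "effort": joint torques, N m; "ee_pos": TCP position; "tcp_rot": TCP orientation; "contact_force": force on the tool from outside, world axes, zero at the start; "ft_torque": the same for the moment, N m; "opening": finger opening in m; "finger_force": force on a finger pad.
Only numpy, scipy, OpenCV 4.12 (cv2) and the standard library are available. Lean on these libraries where they do the work, as an engineer would, in place of code of your own. Each camera call takes 0.05 s, during which the arm holds its last target. There are 200 camera calls.

### The job

Switch on the supply of the gel tanks. On the small grey power box whose bat ends in a flat paddle, pull the bat straight out along its own length to free it from its lock notch, flip it over past the tooth of the gate to the opposite side, and let it spring fully home in the notch there. Leave the ball-ended bat of the other box as it is.

Things in the scene. Friction and masses are not known exactly. Their poses are not given: they have to be found in the camera images.
- supply_grip (a point): Centre of the flat steel paddle at the upper end of the bat to throw: 24 mm wide along its y (pinch it here), 9 mm thick along x, 34 mm long along z. Its z runs along the bat, pointing outward (the way to pull); y is level, parallel to the hinge; the bat flips towards +x. The hinge is 70 mm from here along -z while the bat is not pulled; fingertips may reach 20 mm below this point.
- supply: Fixed grey power box with the paddle bat, 80 x 76 x 70 mm; origin at the centre of its underside, x = flip direction, z up. Hinge: parallel to y, 64 mm above the origin. Beside the bat stand two notched gate plates, 46 mm long, outer faces 33 mm apart, teeth up to 95 mm above the worktop. It is turned up to 0.45 rad from facing the robot and may have swapped places with the other box.
- supply_flip (a joint): Flip angle of the paddle bat, rad: 0 = leaning 0.40 rad (23 degrees) from vertical to its starting side (roughly to the robot), 0.80 = leaning 0.40 rad to the opposite side. It stays where it is put (light friction). While not pulled out, a cross-pin on the bat strikes the middle tooth of the gate about 0.1 rad from either end and locks it.
- supply_bat (a joint): How far the paddle bat is pulled out along its own length, m: 0 = home, 0.014 = fully out. A spring pulls it home: 4 N at 0, rising to 7.5 N at full pull. The pin clears the middle tooth from about 0.010 on; if let go above the tooth the bat stays propped on it.
- spare_flip (a joint): Flip angle of the bat of the other, otherwise like box, whose bat ends in a ball of 18 mm diameter; meaning as supply_flip: 0 = starting side, 0.80 = opposite side. To be left as it is.

How it is judged:
On the way:
1. the paddle bat is pulled out of its notch (by more than 7 mm) while still on its starting side (value of joint supply_bat above 0.007 m and value of joint supply_flip below 0.4 rad), for 0.05 s.
At the end, for the whole second after the job is handed in: The paddle bat leans to the opposite side (flip angle above 0.65 rad of 0.80) and has sprung home in its notch (pulled out less than 3 mm); the ball-ended bat is still on its starting side (flip angle below 0.2 rad) (value of joint supply_flip above 0.65 rad and value of joint supply_bat below 0.003 m and value of joint spare_flip below 0.2 rad); the robot touches nothing.
It fails at once if the ball-ended bat of the other box is flipped from its starting side (value of joint spare_flip above 0.25 rad).
It also fails if it takes over 32 s, if anything falls off the work surface, if the arm or the gripper's body presses on something with over 40 N, if the wrist force passes 120 N, or if a joint passes its speed limit or range.

## Working session

There is one attempt and no reset: what is moved stays moved. The work goes in short steps, Python scripts to look and compute and a tool call to move; the robot and the scene stay as the last step left them, time stands still between calls to the robot, and variables do not carry over. Pictures are saved under pics/ and viewed, at most 10 in all, crops included, and the job is handed in when it is done.

Besides the shell and the picture viewer there is one more tool, called after "Call:" by a JSON object that holds its "method" and its "body". drive_tool: Moves the arm, as the interface text tells. Its arguments: {"type":"object","properties":{"gripper":{"type":"array"},"xyz":{"type":"array"},"yaw":{"type":"array"}},"required":["gripper","xyz","yaw"]}

```bash
mkdir -p pics; cat > h.py <<'E'
import numpy as np, cv2
from workcell import env, camera, camera_params, finder
def world(name, px, depth):
    """pixels Nx2, depth N -> world Nx3"""
    p=camera_params(name); K=np.array(p["intrinsics"],float)
    u=cv2.undistortPoints(np.array(px,float).reshape(-1,1,2),K,np.array([p["k1"],0,0,0.]))[:,0]
    c=np.c_[u,np.ones(len(u))]*np.array(depth)[:,None]
    R=cv2.Rodrigues(np.array(p["rvec"],float))[0]
    return (c-np.array(p["tvec"]).reshape(3))@R
E
python3 - <<'E'
from h import *
out=[]
for n in("scene","top"):
    im,d=camera(n); cv2.imwrite(f"pics/{n}0.png",im[:,:,::-1])
    np.savez(f"{n}0.npz",im=im,d=d)
    for l in("supply_grip","supply","spare_flip"):
        for r in finder.regions_of(n,l)[:3]:
            m=r["pixels"]&(d>0); v,u=np.nonzero(m)
            if len(u)==0: continue
            w=world(n,np.c_[u,v],d[m])
            print(n,l,round(r["confidence"],2),np.round(np.array(r["point"])*[640,400]),len(u),np.median(w,0).round(3),np.percentile(w,2,0).round(3),np.percentile(w,98,0).round(3))
s=env.read_state();print(s["clock"],s["ee_pos"],s["tcp_rot"],s["opening"])
E
```

```text
scene supply 0.88 [272. 188.] 992 [0.466 0.193 0.052] [0.436 0.176 0.008] [0.509 0.254 0.126]
scene spare_flip 0.59 [359. 224.] 150 [ 0.455 -0.183  0.11 ] [ 0.441 -0.196  0.074] [ 0.482 -0.164  0.135]
scene spare_flip 0.58 [263. 166.] 64 [0.458 0.22  0.113] [0.446 0.212 0.084] [0.472 0.227 0.143]
top supply_grip 0.49 [213. 208.] 166 [0.463 0.226 0.123] [0.448 0.213 0.074] [0.481 0.24  0.145]
top supply 0.87 [220. 200.] 1595 [0.481 0.217 0.07 ] [0.441 0.181 0.002] [0.532 0.265 0.143]
top spare_flip 0.67 [412. 217.] 108 [ 0.455 -0.175  0.131] [ 0.443 -0.194  0.071] [ 0.472 -0.167  0.137]
0.4 [0.22767203 0.50063651 0.23120007] [ 2.11793455e-01  9.77314446e-01 -7.20442484e-05 -2.54580067e-05] 0.08542133369206191
```

```bash
sleep 1; ls pics
```

```text
scene0.png
top0.png
```

```bash
python3 - <<'E'
import cv2,numpy as np
a=cv2.imread("pics/scene0.png");b=cv2.imread("pics/top0.png")
c=[cv2.resize(x,(390,290),interpolation=cv2.INTER_CUBIC) for x in(b[155:245,160:281],b[165:255,352:473],a[125:215,212:333],a[180:270,299:420])]
cv2.imwrite("pics/c0.png",np.vstack([np.hstack(c[:2]),np.hstack(c[2:])]))
E
```

```text
(no output)
```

View pics/c0.png

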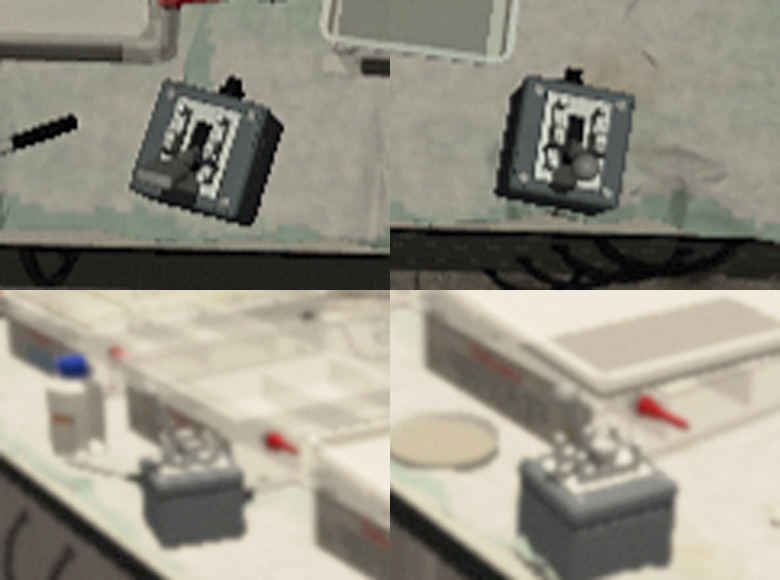

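View pics/scene0.png

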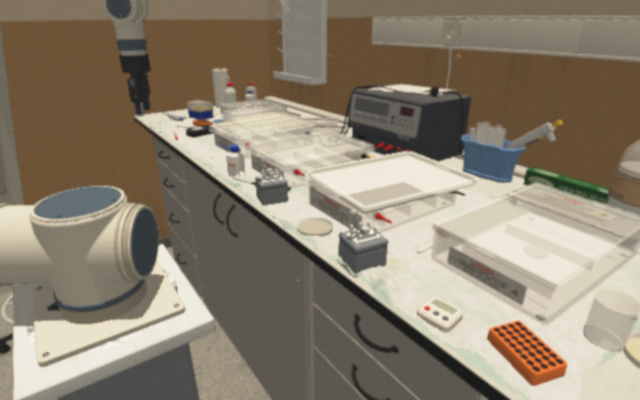

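The top view, in the crops, shows the paddle bat on the left box (full picture about (213,208), y≈+0.22). The ball bat is on the right box, about (412,217). The finder agrees with both. Next I fit the box pose and check for obstacles nearby.

```bash
cat > fit.py <<'E'
from h import *
def fit(d):
    v,u=np.nonzero(d>0); w=world("top",np.c_[u,v],d[v,u])
    near=np.hypot(w[:,0]-.48,w[:,1]-.22)<.085
    t=w[near&(abs(w[:,2]-.070)<.006)]
    (c,sz,a)=cv2.minAreaRect(t[:,:2].astype(np.float32)*1000)
    print("top face",c,sz,a,len(t),np.median(t[:,2]))
    p=w[near&(w[:,2]>.105)]; print("paddle",len(p),p.mean(0).round(4),p.min(0).round(3),p.max(0).round(3))
    g=p[p[:,2]>.125]; print(" upper",len(g),g.mean(0).round(4),np.c_[g.min(0),g.max(0)].round(3).tolist())
    # yaw in (-.5,.5)
    k=np.deg2rad(a); y=(k+np.pi/4)%(np.pi/2)-np.pi/4
    R=np.array([[np.cos(y),-np.sin(y)],[np.sin(y),np.cos(y)]])
    c=np.array(c)/1000
    print("yaw",y,"grip pred",c+R@[-.0273,0],"paddle in box frame",R.T@(p.mean(0)[:2]-c), R.T@(g.mean(0)[:2]-c))
    o=w[(np.hypot(w[:,0]-.46,w[:,1]-.22)<.16)&~near&(w[:,2]>.06)]
    if len(o): print("obst",len(o),o.min(0).round(3),o.max(0).round(3))
    return c,y
E
python3 -c "
from fit import *
fit(np.load('top0.npz')['d'])"
```

```text
top face (496.0246887207031, 234.97933959960938) (103.84343719482422, 99.10856628417969) 75.46790313720703 970 0.06956159957645602
paddle 114 [0.4568 0.229  0.1342] [0.447 0.218 0.106] [0.469 0.243 0.147]
 upper 86 [0.4545 0.2298 0.1392] [[0.447, 0.463], [0.219, 0.243], [0.127, 0.147]]
yaw -0.2536329374744759 grip pred [0.46959809 0.24182952] paddle in box frame [-0.03646406 -0.01566037] [-0.03888817 -0.01542   ]
obst 1805 [0.528 0.083 0.06 ] [0.618 0.364 0.108]
```

```bash
python3 - <<'E'
import re
s=open("fit.py").read()
s=s.replace("    (c,sz,a)=","    t=t[np.hypot(t[:,0]-.485,t[:,1]-.218)<.058]\n    (c,sz,a)=").replace(".minAreaRect(t",".minAreaRect(t")
open("fit.py","w").write(s)
from fit import *
d=np.load('top0.npz')['d']; fit(d)
v,u=np.nonzero(d>0); w=world("top",np.c_[u,v],d[v,u])
k=(abs(w[:,0]-.485)<.075)&(abs(w[:,1]-.22)<.075)&(w[:,2]>.04)
w=w[k]
S=6; im=np.zeros((900//1,900,3),np.uint8)[:600,:600]*0
for p in w[np.argsort(w[:,2])]:
    c=int(255*min(1,(p[2]-.04)/.11)); x=int((p[1]-.145)*4000); y=int((p[0]-.41)*4000)
    cv2.circle(im,(600-x,600-y),4,cv2.applyColorMap(np.uint8([[c]]),cv2.COLORMAP_JET)[0,0].tolist(),-1)
cv2.imwrite("pics/map.png",im)
E
```

```text
top face (483.3657531738281, 223.7830810546875) (75.8145523071289, 80.21949005126953) 75.46790313720703 949 0.06954217429990825
paddle 114 [0.4568 0.229  0.1342] [0.447 0.218 0.106] [0.469 0.243 0.147]
 upper 86 [0.4545 0.2298 0.1392] [[0.447, 0.463], [0.219, 0.243], [0.127, 0.147]]
yaw -0.2536329374744759 grip pred [0.45693916 0.23063326] paddle in box frame [-0.02701951 -0.0016459 ] [-0.02944362 -0.00140553]
obst 1805 [0.528 0.083 0.06 ] [0.618 0.364 0.108]
```

View pics/map.png

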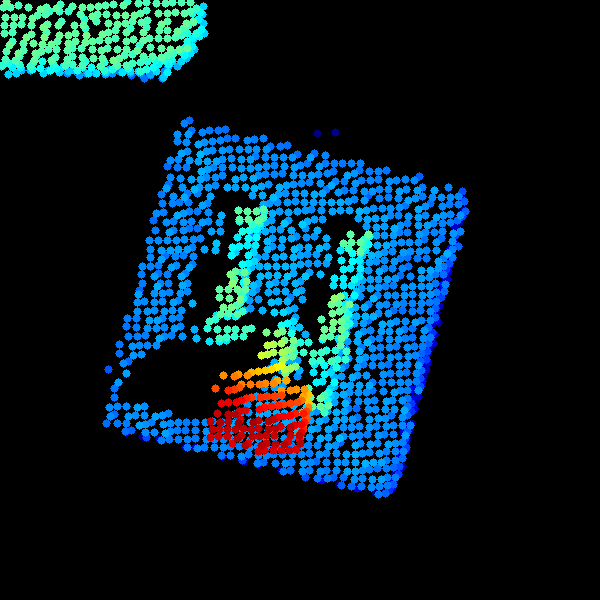

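The box fit is consistent: the top face measures 76×80 mm, yaw is −0.254 and the centre is (0.483, 0.224). The predicted grip point matches the paddle to about 2 mm. Moving above it.

Call:
{"method": "drive_tool", "body": {"gripper": [0,0,0,0,0,0,0,0,0,0,0,0,0,0,0], "xyz": [[0,0,0],[0,0,0],[-2.4,-1.7,0.2],[-2.4,-1.7,0.2],[-2.4,-1.7,0.2],[-2.4,-1.7,0.2],[-2.4,-1.7,0.2],[-2.4,-1.7,0.2],[-2.4,-1.7,0.2],[-2.4,-1.7,0.2],[-2.4,-1.7,0.2],[-2.4,-1.7,0.2],[-2.4,-1.7,0.2],[-2.4,-1.7,0.2],[0,0,0]], "yaw": [-5,-5,0,0,0,0,0,0,0,0,0,0,0,0,0]}}

```text
clock: 1.65
ee_pos: [0.4583, 0.2281, 0.2067]
tcp_rot: [0.128, 0.992, -0.001, 0.0]
contact_force: [-1.2, -0.9, -0.8]
opening: 0.0854
finger_force: 0.0
```

Call:
{"method": "drive_tool", "body": {"gripper": [0,0,0,0,0,0], "xyz": [[0.2,0.2,2],[0,0,2],[0,0,2],[0,0,2],[0,0,1.6],[0,0,0]], "yaw": [0,0,0,0,0,0]}}

```text
clock: 2.15
ee_pos: [0.4524, 0.2333, 0.1086]
tcp_rot: [0.126, 0.992, -0.001, -0.002]
contact_force: [-0.4, 0.9, 0.0]
opening: 0.0851
finger_force: 0.0
```

```bash
python3 - <<'E'
from h import *
s=env.read_state();print(s["clock"],s["ee_pos"])
im,d=camera("top");im2,_=camera("scene")
a=cv2.resize(im[150:250,150:290],(560,400))[:,:,::-1];b=cv2.resize(im2[80:230,200:340],(373,400))[:,:,::-1]
cv2.imwrite("pics/c1.png",np.hstack([a,b])[:,:800])
E
```

```text
2.15 [0.45244195 0.23334925 0.10856579]
```

View pics/c1.png

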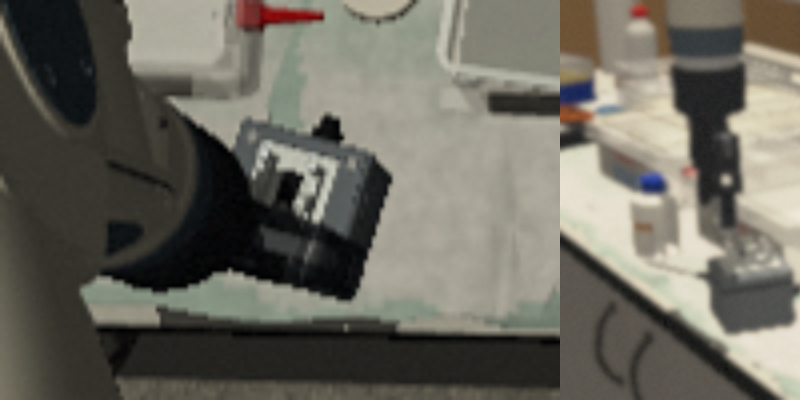

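The picture shows the fingers straddling the paddle over the box. The left crop has the wrist at about (200,200) hiding the bat. The measured TCP is 5 mm short in x, so I correct that and then close.

Call:
{"method": "drive_tool", "body": {"gripper": [0,0,0], "xyz": [[-0.5,-0.15,-0.1],[0,0,0],[0,0,0]], "yaw": [0,0,0]}}

```text
clock: 2.5
ee_pos: [0.4595, 0.2311, 0.1134]
tcp_rot: [0.126, 0.992, 0.0, 0.001]
contact_force: [-0.1, -0.2, 0.1]
opening: 0.0855
finger_force: 0.0
```

Call:
{"method": "drive_tool", "body": {"gripper": [0,0.6,1,1,1,1,1,1,1,1], "xyz": [[0.2,-0.1,0.3],[0,0,0],[0,0,0],[0,0,0],[0,0,0],[0,0,0],[0,0,0],[0,0,0],[0,0,0],[0,0,0]], "yaw": [0,0,0,0,0,0,0,0,0,0]}}

```text
clock: 3.33
ee_pos: [0.4563, 0.23, 0.1095]
tcp_rot: [0.126, 0.992, -0.001, -0.0]
contact_force: [-3.8, -5.6, 5.7]
opening: 0.023
finger_force: 58.8
```

Gripped: the opening is 23 mm at 59 N. Pulling out along the bat.

Call:
{"method": "drive_tool", "body": {"gripper": [1,1,1,1,1,1,1], "xyz": [[0.1,0,-0.24],[0.1,0,-0.24],[0.1,0,-0.24],[0.1,0,-0.24],[0.1,0,-0.24],[0,0,0],[0,0,0]], "yaw": [0,0,0,0,0,0,0]}}

```text
clock: 3.92
ee_pos: [0.4517, 0.2313, 0.1209]
tcp_rot: [0.126, 0.992, -0.001, -0.0]
contact_force: [2.9, -4.4, -5.8]
opening: 0.0232
finger_force: 59.0
```

Call:
{"method": "drive_tool", "body": {"gripper": [1,1,1,1,1,1,1,1,1], "xyz": [[-0.39,0,-0.14],[-0.39,0,-0.14],[-0.4,0,-0.1],[-0.4,0,-0.1],[-0.41,0,-0.06],[-0.41,0,-0.06],[-0.41,0,-0.02],[-0.41,0,-0.02],[0,0,0]], "yaw": [0,0,0,0,0,0,0,0,0]}}

```text
clock: 4.67
ee_pos: [0.4815, 0.2234, 0.1264]
tcp_rot: [0.126, 0.992, -0.001, -0.002]
contact_force: [-4.1, -2.5, -7.5]
opening: 0.0233
finger_force: 59.1
```

Call:
{"method": "drive_tool", "body": {"gripper": [1,1,1,1,1,1,1,1,1,1], "xyz": [[-0.41,0,0.02],[-0.41,0,0.02],[-0.41,0,0.06],[-0.41,0,0.06],[-0.4,0,0.1],[-0.4,0,0.1],[-0.39,0,0.14],[-0.39,0,0.14],[0,0,0],[0,0,0]], "yaw": [0,0,0,0,0,0,0,0,0,0]}}

```text
clock: 5.5
ee_pos: [0.5123, 0.2157, 0.1202]
tcp_rot: [0.126, 0.992, -0.0, -0.002]
contact_force: [-6.2, -1.3, -4.4]
opening: 0.0228
finger_force: 58.9
```

Call:
{"method": "drive_tool", "body": {"gripper": [1,1,1,1,1,1,1], "xyz": [[0.08,0,0.24],[0.1,0,0.24],[0.1,0,0.24],[0.1,0,0.24],[0.1,0,0.24],[0,0,0],[0,0,0]], "yaw": [0,0,0,0,0,0,0]}}

```text
clock: 6.08
ee_pos: [0.5112, 0.2162, 0.1118]
tcp_rot: [0.126, 0.992, -0.0, 0.003]
contact_force: [-0.5, -7.7, 17.2]
opening: 0.0228
finger_force: 61.9
```

Force is rising near home height. I'll open and let the spring seat it, then back off upward and look.

Call:
{"method": "drive_tool", "body": {"gripper": [0.5,0.3,0.3,0.3,0.3,0.3,0.3,0.3,0.3,0.3,0.3], "xyz": [[0,0,0],[0,0,0],[0,0,0],[0,0,0],[0,0,-2],[0,0,-3],[0,0,-3],[0,0,-3],[0,0,-3],[0,0,-3],[0,0,0]], "yaw": [0,0,0,0,0,0,0,0,0,0,0]}}

```text
clock: 7.0
ee_pos: [0.5108, 0.2175, 0.2849]
tcp_rot: [0.126, 0.992, 0.002, 0.004]
contact_force: [-0.9, 0.9, -0.2]
opening: 0.0598
finger_force: 0.0
```

Call:
{"method": "drive_tool", "body": {"gripper": [0.3,0.3,0.3,0.3,0.3,0.3,0.3], "xyz": [[0,3,0],[0,3,0],[0,3,0],[0,3,0],[0,3,0],[0,3,0],[0,0,0]], "yaw": [0,0,0,0,0,0,0]}}

```text
clock: 7.58
ee_pos: [0.5546, 0.3957, 0.2768]
tcp_rot: [0.124, 0.992, 0.0, -0.001]
contact_force: [0.7, 0.2, -0.1]
opening: 0.0598
finger_force: 0.0
```

```bash
python3 - <<'E'
from fit import *
im,d=camera("top"); cv2.imwrite("pics/c2.png",cv2.resize(im[150:250,150:290],(784,560))[:,:,::-1])
v,u=np.nonzero(d>0); w=world("top",np.c_[u,v],d[v,u])
c=np.array([.4834,.2238]);y=-.2536
R=np.array([[np.cos(y),-np.sin(y)],[np.sin(y),np.cos(y)]])
b=(w[:,:2]-c)@R
def paddle(b,z):
    k=(abs(b[:,0])<.055)&(abs(b[:,1])<.025)&(z>.1)&(z<.17)
    B=np.c_[b[k],z[k]]; print(len(B),B.min(0).round(4),B.max(0).round(4),np.percentile(B,98,0).round(4))
    # vertical angle of bat: top edge
    h=B[B[:,2]>B[:,2].max()-.006]; print(" top",h.mean(0).round(4),"lean",np.arctan2(h[:,0].mean(),h[:,2].mean()-.064).round(3))
paddle(b,w[:,2])
d0=np.load('top0.npz')['d'];v,u=np.nonzero(d0>0);w0=world("top",np.c_[u,v],d0[v,u]);paddle((w0[:,:2]-c)@R,w0[:,2])
print(env.read_state()["ee_pos"])
E
```

```text
146 [ 0.0065 -0.0119  0.1002] [0.0313 0.0119 0.1488] [0.0306 0.0111 0.1468]
 top [0.0265 0.0006 0.1451] lean 0.316
119 [-0.0366 -0.0121  0.1002] [-0.0098  0.0119  0.1469] [-0.0127  0.0105  0.1453]
 top [-0.0321  0.0003  0.1436] lean -0.383
[0.55433461 0.39370976 0.2771098 ]
```

View pics/c2.png

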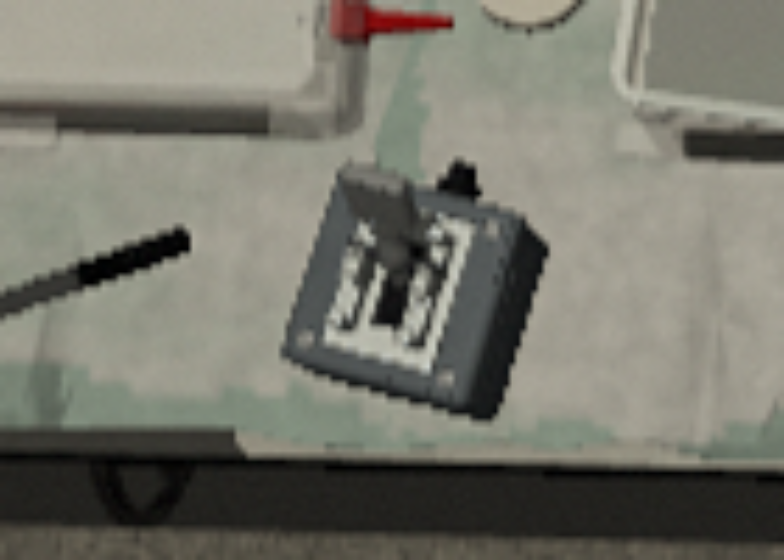

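The picture shows the paddle now leaning to the far side, with its tip at about (375,185) in the crop. I'll fit the paddle solid to the depth points to get flip and pull, using the starting picture as a check.

```bash
python3 - <<'E'
from h import *
from scipy.optimize import least_squares
c0=np.array([.4834,.2238]);y=-.2536
R=np.array([[np.cos(y),-np.sin(y)],[np.sin(y),np.cos(y)]])
def fit(n,d,t0):
    v,u=np.nonzero(d>0); w=world(n,np.c_[u,v],d[v,u]); b=(w[:,:2]-c0)@R; z=w[:,2]
    k=(abs(b[:,0])<.055)&(abs(b[:,1])<.018)&(z>.115)&(z<.17)
    x,z=b[k,0],z[k]-.064
    def res(p):
        t,s=p; lx=x*np.cos(t)-z*np.sin(t); lz=x*np.sin(t)+z*np.cos(t)-.07-s
        q=np.abs(np.c_[lx,lz])-[.0045,.017]
        return np.linalg.norm(np.maximum(q,0),axis=1)+np.minimum(q.max(1),0)+1e-9
    r=least_squares(res,[t0,.0],loss="soft_l1",f_scale=.001,x_scale=[.1,.01])
    print(n,k.sum(),"flip",r.x[0]+.4,"pull",r.x[1],"rms",np.sqrt(np.mean(res(r.x)**2)))
fit("top",np.load("top0.npz")["d"],-.4); fit("scene",np.load("scene0.npz")["d"],-.4)
for i in range(2): fit("top",camera("top")[1],.35); 
fit("scene",camera("scene")[1],.35)
finder_r=finder.regions_of("top","spare_flip"); print([(q["confidence"],np.array(q["point"])*[640,400]) for q in finder_r[:2]])
E
```

```text
top 109 flip -0.003009222641084386 pull -0.0010713596432396098 rms 0.0012545704127398447
scene 45 flip -0.01930409991102644 pull -0.0015084043664872154 rms 0.002189790050231053
top 126 flip 0.735592470807521 pull -0.0011714268623603905 rms 0.0013022984618727422
top 125 flip 0.7351201670268735 pull -0.0013257160741602144 rms 0.0012052100089768062
scene 60 flip 0.7272831082060254 pull -0.002775459949049027 rms 0.0018589197407660215
[]
```

The fit gives flip ≈ 0.735 and the same pull as at the start, so it is home. The check on the starting picture read flip ≈ 0. The spare box was never approached and the gripper is clear, so I'm handing in.

```bash
python3 -c "
from h import *
print(env.sign_off())"
```

```text
the job is handed in; nothing more can be done
None
```

The job is handed in, with no verdict returned: the paddle bat was pulled out, flipped and let spring home on the opposite side (measured flip about 0.73 rad, pull about 0), and the ball-ended bat was never approached, though the final finder check on it returned nothing.

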